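Screw down the bamboo lath press

TASK

Clamp the bamboo lath in the press: turn its three tommy-bar screws clockwise until each is fully home against its stop. Do the middle screw first, then the two outer ones in either order, and leave the other things on the bench where they are.

Things in the scene. Friction and masses are not known exactly. Their poses are not given: they have to be found in the camera images.
- press: the lath press, fixed to the bench: wooden board 100 x 420 x 22 mm (long side along y), on it a bamboo lath 500 mm long and a wooden caul, over them a dark steel bridge 44 mm wide (x) and 400 mm long (y), its top 74 mm above the bench. The screws stand in a row on it at y = -110, 0 (the middle one) and +110 mm. Origin: centre of the board's underside, at bench height
- screw_a: one of three like captive steel screws (their places vary). Origin: on its upright axis, centre of its tommy bar; z up, x along the bar. Bar: rod 10 mm thick, 92 mm long (46 each side), 14 mm balls on its ends; through a hub of 22 mm diameter, from 10 mm below to 12 mm above the bar's centre. Below it a fixed boss, 32 mm diameter, top 86 mm above the bench. Screws b and c are the same
- screw_b: like screw a. Clockwise seen from above screws it down, 1 mm per radian, to a solid dead stop, where the bar's centre is 102 mm above the bench. At the start each screw has its own 1.6 to 4.0 rad left (a quarter to two thirds of a turn). The bar's direction at the stop differs each time: the stop must be felt. A screw stays where it is left
- screw_c: like screws a and b. They drag at 0.09, 0.14 and 0.19 N m: a bar pushed with the shut fingers 34 mm from the axis takes about 3 to 6 N all the way round, and at the stop it goes no further and the force rises sharply; 15 to 25 N there is plenty
- pot: a bystander: bamboo pot 72 mm across and 85 mm high with two sticks in it (up to 125 mm high), loose, beyond the press; origin at the centre of its underside
- knife: a bystander: knife 190 mm long, 18 mm wide, 14 mm high, wooden handle, lying loose on the robot's side of the press; origin where blade and handle meet, at bench height, blade along its x
- sander: a bystander: cork and wood sanding block 55 x 100 x 42 mm, loose, beyond the press; origin at the centre of its underside

How it is judged:
By the outcome, as a careful person would: the job done as asked, in the order asked, and still so for the second after the job is handed in, with the robot touching nothing.
It also fails if it takes over 58 s, if anything falls off the work surface, if the arm or the gripper's body presses on something with over 40 N, if the wrist force passes 120 N, or if a joint passes its speed limit or range.

ROBOT

A 6-joint arm with a two-finger parallel gripper is mounted at the origin on the work surface. World frame = base frame: x ahead of the robot, y to its left, z up, the work surface at z = 0. Lengths are in mm, angles in rad, forces in N, time in s.
With the tool pointing down it reaches from about 275 to 1000 mm from the base axis. Payload 8.4 kg.
Tool frame: the origin (TCP) lies on the centre line of the jaws, within the pads' length; the fingertips stand r.tip_reach ahead of it and the grasp point (between the pads) lies 3 mm ahead of it (r.tip_reach is the distance from the TCP to the fingertips, in mm); z points along the fingers, y is the direction in which the jaws open and shut (so a half turn about z gives the same grasp; the last joint's range is limited). The gripper opens to 85 mm and grips with 20 to 120 N. Pads are 22 mm wide; open, the fingers measure 114 mm over their backs; the gripper's body (76 mm by 85 mm) begins 54 mm behind the grasp point. The pads swing forward as they close: fully open they stand 13 mm farther back than shut.
Start: joints at [1.17, 0.353, 1.633, -0, 1.155, -0.002], TCP at [242.694, 575.958, 253.281] pointing down, gripper open.
Joint ranges: [-2.63, 2.63], [-0.92, 2.1], [0.06, 2.66], [-1.3, 4.44], [0, 2.69], [-3.02, 3.02]. Speed limits (rad/s): [2.22, 2.22, 2.79, 3.14, 3.14, 3.14].

INTERFACE

Orientations are given as [roll, pitch, yaw] about the fixed x, y, z axes, in that order (R = Rz(yaw) Ry(pitch) Rx(roll)).
In Python, from rig import sense, optics, r, nets gives the robot as it stands. The module is installed in compiled form; this text tells all that it offers.
- The arm moves only by the tool carry_out, never from a script. Its argument "increments" is a list that holds one entry, the list of rows, each a list of 6 numbers: the shift along the tool's x, y, z normalised to -1 to 1, where 1 is 40 cm, then the turn, a rotation vector about the tool's x, y, z normalised to -1 to 1, where 1 is 60 degrees. A call has 1 to 5 rows; each row is the pose to reach, as a shift and turn from the pose commanded when the call began, along the tool's axes at that moment; what a row does not reach only later rows make up. A row lasts 1/12 s, in which the tool goes at most 41.7 mm and 7.16 degrees, less where a joint would pass 70% of its speed; a pose out of reach is approached as far as the arm can. A call with a number of a shift or a turn outside -1 to 1 is refused whole. A call with a gripper value outside its range is refused whole. "hand" is the closure, from 0 (fully open) to 1 (shut), set as the call begins (left out, the last holds). The fingers move at their own pace and stop on an object; "squeeze" is the grip in N (left out, the last holds). Time passes only in rows, so rows that repeat a pose let the fingers close. It gives the time, the measured TCP pose, the force and the opening at its end, in the units of the state.
- sense(): the state, without advancing time (a new reading comes with each control period).
- optics.grab_frame(name): name is "scene" or "side" or "wrist"; returns a dict with "img" (420x560x3 uint8, red, green, blue), "range_z" (420x560 float32, mm along the optical axis (not along the pixel's ray), 0 where there is no reading), "fov_y" (degrees; the focal length in pixels is half the picture's height over the tangent of half this angle, whatever the lens; pixels are square), "cx", "cy" (the principal point, pixels), "k1" (the pictures are not rectified: a ray, as slopes to the right and down, at radius r is drawn at 1 + k1 r^2 times it, then the intrinsics apply), "R" (3x3) and "t" (3): a world point X has camera coordinates R X + t. Camera axes: x right, y down, z forward; pixel columns grow to the right and rows downward; lengths in mm; the calibration is good to about 2 mm. A picture is of the moment at which its call begins.
- r.sign_off(): hands the job in, once; it reports no verdict.
Trained networks look in the newest picture that a camera, given by its name, has taken for a name from the list of things; names that differ only in an ending like _2 or _b are one class to them, and where a whole thing is asked for, a point or a joint stands for the part that bears it (a point fixed in the world has none). Each returns a list of dicts, best first, with "confidence" (0 to 1); they miss things now and then, are a little off and sometimes report something else, mostly with a low value. They report only what shows in the picture. A call takes as long as a camera call.
- nets.trace(target, camera): "mask" (420x560 bool, what is visible of it).
- nets.tip_of(target, camera): "point" ([x, y, z] in mm, in world coordinates, good to about 4 mm: a listed point, or the origin of a listed thing).
The state is a dict: "clock": time; "qpos": joint angles; "qvel": joint speeds; "joint_efforts": joint torques, N m; "eef_pos": TCP position; "tcp_rot": TCP orientation; "contact_force": force on the tool from outside, world axes, zero at the start; "wrist_torque": the same for the moment, N m; "opening": opening from 0.0 (shut) to 1.0 (fully open).
Only numpy, scipy, OpenCV 4.12 (cv2) and the standard library are available. Lean on these libraries where they do the work, as an engineer would, in place of code of your own. Each camera call takes 0.05 s, during which the arm holds its last target.

## Working session

There is one attempt and no reset: what is moved stays moved. The work goes in short steps, Python scripts to look and compute and a tool call to move; the robot and the scene stay as the last step left them, time stands still between calls to the robot, and variables do not carry over. Pictures are saved under pics/ and viewed, and the job is handed in when it is done.

Besides the shell and the picture viewer there is one more tool, called as a command line: name --argument value ..., lists and objects as JSON in quotes. carry_out: Moves the arm, as the interface text tells. Its arguments: {"type":"object","properties":{"increments":{"type":"array","items":{"type":"array","items":{"type":"array","items":{"type":"number","minimum":-1,"maximum":1}}}},"hand":{"type":"number"},"squeeze":{"type":"number"}},"required":["increments"]}

```bash
mkdir -p pics
cat > h.py <<'E'
import numpy as np, cv2
from rig import sense, optics, r, nets
def save(n,f): cv2.imwrite(f'pics/{n}.png',cv2.cvtColor(f['img'],cv2.COLOR_RGB2BGR))
def world(f):
    H,W=f['range_z'].shape; fl=H/2/np.tan(np.radians(f['fov_y'])/2)
    K=np.array([[fl,0,f['cx']],[0,fl,f['cy']],[0,0,1.]])
    u,v=np.meshgrid(np.arange(W),np.arange(H))
    p=cv2.undistortPoints(np.stack([u,v],-1).reshape(-1,1,2).astype(np.float64),K,np.array([f['k1'],0,0,0,0.])).reshape(H,W,2)
    z=f['range_z'].astype(float); c=np.stack([p[...,0]*z,p[...,1]*z,z],-1)
    return (c-np.array(f['t']))@np.array(f['R'])
E
python3 - <<'E'
from h import *
s=sense(); print({k:np.round(v,3) for k,v in s.items()}, r.tip_reach)
for c in ['scene','side']:
    f=optics.grab_frame(c); save(c+'0',f); print(c,f['fov_y'],f['k1'],np.round(f['R'],3).tolist(),f['t'])
    for n in ['press','screw_a','pot','knife','sander']:
        print(n,[(np.round(d['point'],0).tolist(),round(d['confidence'],2)) for d in nets.tip_of(n,c)])
E
```

```text
{'clock': np.float64(0.0), 'qpos': array([ 1.17 ,  0.354,  1.634,  0.   ,  1.155, -0.002]), 'qvel': array([ 0.002,  0.   ,  0.001,  0.   , -0.001, -0.   ]), 'joint_efforts': array([-0.0000e+00, -6.0524e+01, -3.4206e+01,  0.0000e+00,  9.0000e-03,
        0.0000e+00]), 'eef_pos': array([242.49 , 575.538, 252.547]), 'tcp_rot': array([-3.14 , -0.   ,  2.743]), 'contact_force': array([0.386, 0.201, 0.275]), 'wrist_torque': array([-0.013,  0.024, -0.025]), 'opening': np.float64(0.997)} 22.0
scene 55.28919895516478 -0.03267012715399351 [[-0.804, 0.594, -0.014], [0.439, 0.577, -0.689], [-0.401, -0.56, -0.725]] [ 443.7409643  -237.05295164  981.48909914]
press [([574.0, -13.0, -1.0], 0.94), ([578.0, -5.0, 102.0], 0.48)]
screw_a [([598.0, 100.0, 106.0], 0.82), ([578.0, -7.0, 105.0], 0.81), ([558.0, -119.0, 112.0], 0.71)]
pot [([728.0, 60.0, 3.0], 0.8)]
knife [([464.0, 76.0, 2.0], 0.97)]
sander [([709.0, -140.0, 1.0], 0.66)]
side 53.99056369966637 -0.11203999339055856 [[0.766, -0.643, 0.01], [-0.334, -0.411, -0.848], [0.549, 0.646, -0.529]] [-395.77230824  294.13887872  409.19982174]
press [([574.0, -11.0, 4.0], 0.92)]
screw_a [([578.0, -10.0, 105.0], 0.73), ([559.0, -119.0, 108.0], 0.66)]
pot [([731.0, 67.0, -0.0], 0.72)]
knife [([461.0, 73.0, 3.0], 0.86)]
sander [([708.0, -134.0, -0.0], 0.93)]
```

View pics/scene0.png

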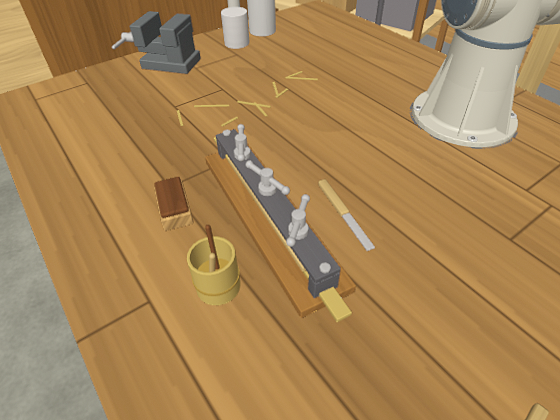

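View pics/side0.png

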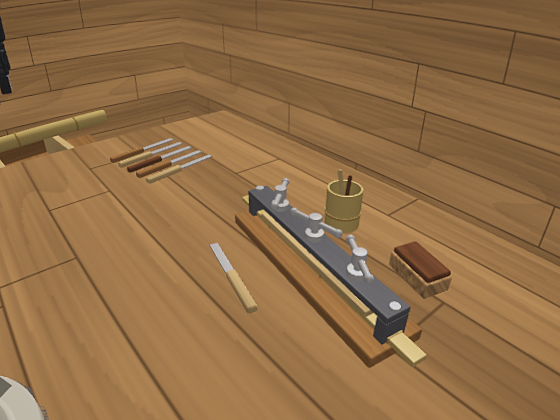

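Run:
```python
from h import *
P=[]
for c in ['scene','side']:
    f=optics.grab_frame(c); w=world(f); m=(f['range_z']>0)
    sel=m&(w[...,2]>93)&(w[...,2]<125)&(abs(w[...,0]-578)<120)&(abs(w[...,1]+8)<190)
    p=w[sel]
    for cx,cy in [(598,100),(578,-8),(558,-119)]:
        q=p[np.hypot(p[:,0]-cx,p[:,1]-cy)<58]
        if len(q)<20: print(c,cx,len(q));continue
        (a,b),(wd,hh),ang=cv2.minAreaRect(q[:,:2].astype(np.float32))
        hi=q[q[:,2]>np.percentile(q[:,2],97)-4]
        C,S=cv2.PCACompute(q[:,:2],mean=None)
        print(c,len(q),'rect',np.round([a,b,wd,hh,ang],1),'hubtop',np.round(hi.mean(0),1),len(hi),'pca',np.round(np.degrees(np.arctan2(S[0,1],S[0,0])),1),'zmed',np.median(q[:,2]).round(1))
    s=cv2.resize(f['img'],None,fx=1,fy=1)
```

```text
scene 487 rect [596.6 102.1 103.1  20.9  42.5] hubtop [596.9 102.5 115.7] 129 pca 38.0 zmed 108.8
scene 430 rect [579.   -6.2  22.4 102.8  12.5] hubtop [579.9  -6.5 115.3] 97 pca 96.7 zmed 108.1
scene 291 rect [ 561.3 -116.6  106.6   21.5   51.8] hubtop [ 563.  -114.3  117.1] 78 pca 57.8 zmed 110.3
side 290 rect [592.4  99.8 103.1  20.6  42.6] hubtop [592.1  99.2 116.2] 73 pca 37.7 zmed 109.4
side 490 rect [575.9  -7.6  21.5 103.2  12.5] hubtop [575.5  -8.4 115.8] 93 pca 97.0 zmed 108.2
side 535 rect [ 557.6 -116.2  102.9   20.9   62.8] hubtop [ 557.  -116.5  117. ] 133 pca 58.8 zmed 110.6
```

The scene picture shows the press running top-left to bottom-right, with its screws at about (240,145), (267,183) and (298,222) px. The knife at (345,215) is on the robot's side; the pot (214,270) and sander (172,200) are beyond the press. Next I'll refine the bar angles and plan.

```bash
cat >> h.py <<'E'
from scipy.spatial.transform import Rotation as Ro
import json
def rows_to(cmd, tgt, n):  # cmd,tgt: (x,y,z,yaw rad) tool down
    R=Ro.from_euler('xyz',[np.pi,0,cmd[3]]).as_matrix()
    d=R.T@(np.array(tgt[:3])-np.array(cmd[:3])); t=-(tgt[3]-cmd[3])
    full=np.r_[d/400,0,0,np.degrees(t)/60]
    print('dist/row',np.linalg.norm(d)/n,'deg/row',np.degrees(t)/n)
    for i in range(1,n+1): print(np.round(full*i/n,4).tolist())
E
python3 - <<'E'
from h import *
for c in ['scene','side']:
    f=optics.grab_frame(c); w=world(f); m=(f['range_z']>0)
    off={'scene':(2,1.2),'side':(-2,-.8)}[c]
    for nm,cx,cy in [('A',594.5,101),('M',577,-7.3),('C',559.4,-116)]:
        q=w[m&(w[...,2]>99)&(w[...,2]<125)]-[off[0],off[1],0]
        d=q[:,:2]-[cx,cy]; rr=np.hypot(*d.T)
        k=(rr>38)&(rr<54)
        a=np.degrees(np.arctan2(d[k,1],d[k,0]))
        # two ends
        ref=np.degrees(.5*np.angle(np.exp(2j*np.radians(a)).mean()))
        dl=(a-ref+90)%360-90
        print(c,nm,'axis',ref.round(1),'end1',ref+np.median(dl[dl<90]) if (dl<90).any() else None,'end2',ref+np.median(dl[dl>=90]) if (dl>=90).any() else None,k.sum())
E
```

```text
scene A axis 38.0 end1 38.20205381013182 end2 216.7715644719874 129
scene M axis -83.5 end1 -80.087584716799 end2 93.67937668103103 104
scene C axis 57.6 end1 57.03112793022786 end2 238.43768163456912 80
side A axis 38.1 end1 35.783234983009265 end2 219.24308636778852 85
side M axis -83.4 end1 -85.47357300630397 end2 99.20091878084042 117
side C axis 58.3 end1 60.8505469755924 end2 237.3450657094078 148
```

Run:
```python
from h import *
r_=np.radians
s=np.array([242.7,576,253.3]);e=np.array([606.5,-34,200])
c=[*s,2.743]
for i in range(1,5):
    t=[*(s+(e-s)*i/4),r_(187)]
    rows_to(c,t,5); c=t
```

```text
dist/row 35.61219348762443 deg/row -5.967535359123039
[-0.0715, -0.0526, 0.0067, 0.0, 0.0, -0.0995]
[-0.143, -0.1052, 0.0133, 0.0, 0.0, -0.1989]
[-0.2145, -0.1579, 0.02, 0.0, 0.0, -0.2984]
[-0.286, -0.2105, 0.0266, 0.0, 0.0, -0.3978]
[-0.3575, -0.2631, 0.0333, 0.0, 0.0, -0.4973]
dist/row 35.61219348762444 deg/row -0.0
[-0.0358, -0.0812, 0.0067, 0.0, 0.0, -0.0]
[-0.0717, -0.1624, 0.0133, 0.0, 0.0, -0.0]
[-0.1075, -0.2437, 0.02, 0.0, 0.0, -0.0]
[-0.1434, -0.3249, 0.0266, 0.0, 0.0, -0.0]
[-0.1792, -0.4061, 0.0333, 0.0, 0.0, -0.0]
dist/row 35.61219348762443 deg/row -0.0
[-0.0358, -0.0812, 0.0067, 0.0, 0.0, -0.0]
[-0.0717, -0.1624, 0.0133, 0.0, 0.0, -0.0]
[-0.1075, -0.2437, 0.02, 0.0, 0.0, -0.0]
[-0.1434, -0.3249, 0.0266, 0.0, 0.0, -0.0]
[-0.1792, -0.4061, 0.0333, 0.0, 0.0, -0.0]
dist/row 35.61219348762444 deg/row -0.0
[-0.0358, -0.0812, 0.0067, 0.0, 0.0, -0.0]
[-0.0717, -0.1624, 0.0133, 0.0, 0.0, -0.0]
[-0.1075, -0.2437, 0.02, 0.0, 0.0, -0.0]
[-0.1434, -0.3249, 0.0266, 0.0, 0.0, -0.0]
[-0.1792, -0.4061, 0.0333, 0.0, 0.0, -0.0]
```

carry_out --increments '[[[-0.0715,-0.0526,0.0067,0,0,-0.0995],[-0.143,-0.1052,0.0133,0,0,-0.199],[-0.2145,-0.158,0.02,0,0,-0.2985],[-0.286,-0.2105,0.0266,0,0,-0.398],[-0.3575,-0.263,0.0333,0,0,-0.4973]]]' --hand 1 --squeeze 60

```text
clock: 1.22
eef_pos: [334.1, 422.1, 239.9]
tcp_rot: [3.141, 0.0, -3.014]
contact_force: [1.1, -0.5, 0.7]
opening: 0.301
```

carry_out --increments '[[[-0.0358,-0.0812,0.0067,0,0,0],[-0.0717,-0.1624,0.0133,0,0,0],[-0.1075,-0.2437,0.02,0,0,0],[-0.1434,-0.325,0.0266,0,0,0],[-0.1792,-0.406,0.0333,0,0,0]]]'

```text
clock: 1.63
eef_pos: [425.2, 269.5, 226.8]
tcp_rot: [3.141, 0.001, -3.019]
contact_force: [0.3, 0.7, -0.1]
opening: 0.0
```

carry_out --increments '[[[-0.0358,-0.0812,0.0067,0,0,0],[-0.0717,-0.1624,0.0133,0,0,0],[-0.1075,-0.2437,0.02,0,0,0],[-0.1434,-0.325,0.0266,0,0,0],[-0.1792,-0.406,0.0333,0,0,0]]]'

```text
clock: 2.05
eef_pos: [516.2, 116.9, 213.5]
tcp_rot: [3.142, 0.001, -3.02]
contact_force: [0.6, 1.1, 0.1]
opening: -0.004
```

carry_out --increments '[[[-0.0358,-0.0812,0.0067,0,0,0],[-0.0717,-0.1624,0.0133,0,0,0],[-0.1075,-0.2437,0.02,0,0,0],[-0.1434,-0.325,0.0266,0,0,0],[-0.1792,-0.406,0.0333,0,0,0]]]'

```text
clock: 2.47
eef_pos: [607.1, -35.7, 200.0]
tcp_rot: [-3.142, 0.0, -3.02]
contact_force: [1.3, 0.6, 0.2]
opening: -0.002
```

Run:
```python
from h import *
print({k:np.round(v,3) for k,v in sense().items() if k in('eef_pos','tcp_rot','qpos')})
f=optics.grab_frame('wrist'); save('w1',f); g=optics.grab_frame('side'); save('s1',g)
w=world(g); m=(g['range_z']>0)
q=w[m]; e=[606.5,-34]
k=(np.hypot(q[:,0]-e[0],q[:,1]-e[1])<60)&(q[:,2]>140)&(q[:,2]<190)
for a,b in [(175,182),(182,190),(190,210)]:
    kk=(np.hypot(q[:,0]-e[0],q[:,1]-e[1])<60)&(q[:,2]>a)&(q[:,2]<b)
    p=q[kk]; print(a,kk.sum(), p.min(0).round(1) if len(p) else '',p.max(0).round(1) if len(p) else '')
wf=world(f);mm=f['range_z']>0
q=wf[mm]
for nm,cx,cy in [('A',594.5,101),('M',577,-7.3),('C',559.4,-116)]:
    p=q[(np.hypot(q[:,0]-cx,q[:,1]-cy)<20)&(q[:,2]>112)&(q[:,2]<122)]
    print(nm,len(p),p.mean(0).round(1) if len(p) else '')
```

```text
{'qpos': array([-0.061,  0.381,  1.72 ,  0.   ,  1.04 , -1.754]), 'eef_pos': array([607.084, -35.707, 199.979]), 'tcp_rot': array([-3.142,  0.   , -3.02 ])}
175 23 [597.4 -46.4 177.6] [616.6 -33.7 181.9]
182 72 [596.5 -52.9 182.1] [617.3 -24.8 190. ]
190 249 [595.5 -53.7 190.1] [617.4 -24.4 210. ]
A 982 [593.   99.  115.9]
M 1149 [576.   -8.5 116. ]
C 1328 [ 559.6 -115.5  117.4]
```

View pics/w1.png

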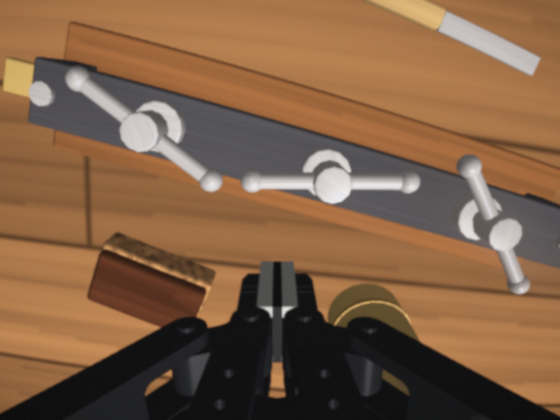

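View pics/s1.png

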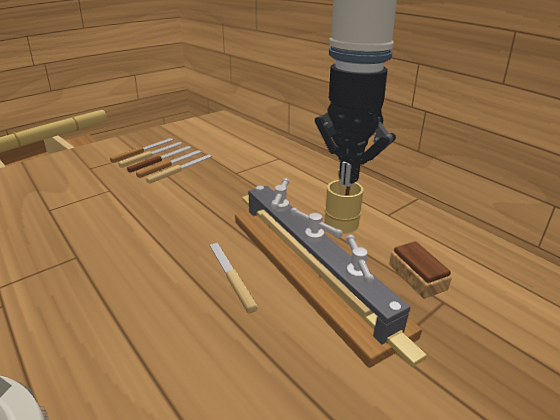

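Wrist view: the middle bar lies along tool y at pixels (250–410, 183). The shut fingers are behind the screw, with a clear space to descend into.

carry_out --increments '[[[0,0,0.07,0,0,0],[0,0,0.14,0,0,0],[0,0,0.211,0,0,0],[0.012,0,0.211,0,0,0],[0.024,0,0.211,0,0,0]]]'

```text
clock: 2.98
eef_pos: [595.9, -34.7, 114.7]
tcp_rot: [3.141, -0.002, -3.019]
contact_force: [7.3, 0.8, -5.4]
opening: 0.0
```

```bash
cat >> h.py <<'E'
def arc(cx,cy,step,n,lead=0):
    for k in range(1,n+1):
        t=np.radians(step*k); v=np.array([-cx,-cy]); 
        p=[cx+np.cos(t)*v[0]-np.sin(t)*v[1], cy+np.sin(t)*v[0]+np.cos(t)*v[1]]
        print([round(p[0]/400,4),round(p[1]/400,4),0,0,0,round(step*k/60,4)],end=', ')
    print()
def rel(M,s=None):
    s=s or sense(); y=s['tcp_rot'][2]; d=np.array(M)-s['eef_pos'][:2]
    X=np.array([np.cos(y),np.sin(y)]);Y=np.array([np.sin(y),-np.cos(y)])
    return d@X,d@Y
E
python3 - <<'E'
from h import *
print(sense()['eef_pos'],sense()['contact_force'],rel((576.7,-7.7)))
arc(16,31.5,6,5); arc(16,31.5,3,5)
E
```

```text
[595.93109554 -34.65298498 114.71890376] [ 7.32963855  0.82271009 -5.41223739] (np.float64(15.80169586610264), np.float64(29.09647474341176))
[np.float64(0.0085), np.float64(-0.0037), 0, 0, 0, 0.1], [np.float64(0.0172), np.float64(-0.0066), 0, 0, 0, 0.2], [np.float64(0.0263), np.float64(-0.0085), 0, 0, 0, 0.3], [np.float64(0.0355), np.float64(-0.0095), 0, 0, 0, 0.4], [np.float64(0.0447), np.float64(-0.0094), 0, 0, 0, 0.5], 
[np.float64(0.0042), np.float64(-0.002), 0, 0, 0, 0.05], [np.float64(0.0085), np.float64(-0.0037), 0, 0, 0, 0.1], [np.float64(0.0128), np.float64(-0.0053), 0, 0, 0, 0.15], [np.float64(0.0172), np.float64(-0.0066), 0, 0, 0, 0.2], [np.float64(0.0217), np.float64(-0.0077), 0, 0, 0, 0.25],
```

carry_out --increments '[[[0.0085,-0.0037,0,0,0,0.1],[0.0172,-0.0066,0,0,0,0.2],[0.0263,-0.0085,0,0,0,0.3],[0.0355,-0.0095,0,0,0,0.4],[0.0447,-0.0094,0,0,0,0.5]]]'

```text
clock: 3.4
eef_pos: [582.1, -41.2, 118.5]
tcp_rot: [3.139, 0.007, 2.735]
contact_force: [5.4, -1.8, -5.9]
opening: -0.006
```

Run:
```python
from h import *
s=sense();print(s['tcp_rot'],s['contact_force'],rel((576.7,-7.7)))
```

```text
[3.13949386 0.00681716 2.73521253] [ 5.44358149 -1.79920342 -5.90945255] (np.float64(18.17634050047151), np.float64(28.628620941155777))
```

carry_out --increments '[[[0,0,0.005,0,0,0],[0,0,0.01,0,0,0]]]'

```text
clock: 3.57
eef_pos: [581.6, -41.2, 114.5]
tcp_rot: [3.14, 0.006, 2.741]
contact_force: [3.6, -2.1, 3.7]
opening: -0.003
```

Run:
```python
from h import *
s=sense();print(s['eef_pos'],s['tcp_rot'],s['contact_force'],s['joint_efforts'],rel((576.7,-7.7)))
f=optics.grab_frame('wrist'); save('w2',f); g=optics.grab_frame('side'); save('s2',g)
s=sense();print(s['eef_pos'],s['contact_force'])
```

```text
[581.59160267 -41.16750248 114.5460192 ] [3.13999359 0.00554207 2.74131159] [ 3.60948312 -2.14780555  3.69333256] [  0.9285493  -57.29847908 -22.76763439   0.43250143   1.25129867
   0.5517371 ] (np.float64(17.546451524769537), np.float64(28.915800830652717))
[581.48052429 -41.22101625 113.74534045] [ 5.20390408 -2.00415017  3.63726497]
```

View pics/w2.png

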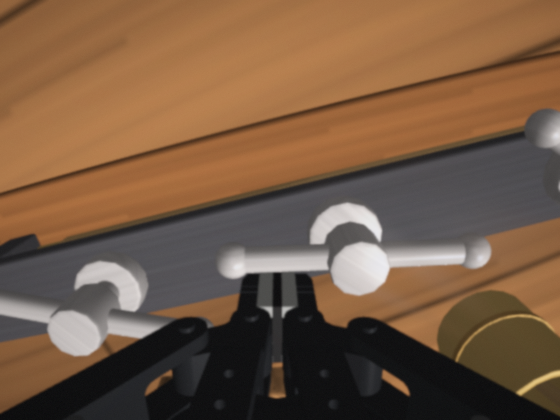

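View pics/s2.png

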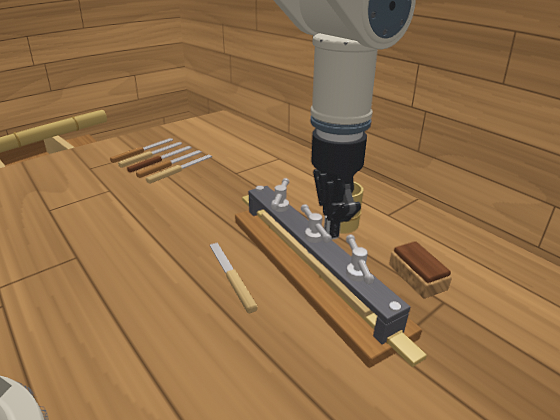

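carry_out --increments '[[[0.0085,-0.0037,0,0,0,0.1],[0.0172,-0.0066,0,0,0,0.2],[0.0263,-0.0085,0,0,0,0.3],[0.0355,-0.0095,0,0,0,0.4],[0.0447,-0.0094,0,0,0,0.5]]]'

```text
clock: 4.08
eef_pos: [563.3, -38.0, 113.3]
tcp_rot: [3.139, 0.003, 2.213]
contact_force: [5.7, -4.8, 1.6]
opening: 0.002
```

Run:
```python
from h import *
s=sense();print(s['tcp_rot'],s['contact_force'],rel((576.7,-7.7)))
```

```text
[3.13879603 0.00348451 2.2133415 ] [ 5.73440386 -4.82659517  1.59204448] (np.float64(16.25820799470591), np.float64(28.87009018513899))
```

Tracking well. On to 90°.

carry_out --increments '[[[0.0085,-0.0037,0,0,0,0.1],[0.0172,-0.0066,0,0,0,0.2],[0.0263,-0.0085,0,0,0,0.3],[0.0355,-0.0095,0,0,0,0.4],[0.0447,-0.0094,0,0,0,0.5]]]'

```text
clock: 4.5
eef_pos: [549.4, -26.1, 112.9]
tcp_rot: [3.138, 0.002, 1.69]
contact_force: [5.3, -5.9, -1.4]
opening: -0.0
```

Run:
```python
from h import *
s=sense();print(s['tcp_rot'],s['contact_force'],rel((576.7,-7.7)))
arc(16,30,4,4)
arc(16,30,5,4)
```

```text
[3.13781800e+00 1.74982809e-03 1.68974767e+00] [ 5.343917   -5.89539309 -1.4062085 ] (np.float64(15.01138872537495), np.float64(29.258796452260512))
[np.float64(0.0053), np.float64(-0.0026), 0, 0, 0, 0.0667], [np.float64(0.0108), np.float64(-0.0048), 0, 0, 0, 0.1333], [np.float64(0.0165), np.float64(-0.0067), 0, 0, 0, 0.2], [np.float64(0.0222), np.float64(-0.0081), 0, 0, 0, 0.2667], 
[np.float64(0.0067), np.float64(-0.0032), 0, 0, 0, 0.0833], [np.float64(0.0136), np.float64(-0.0058), 0, 0, 0, 0.1667], [np.float64(0.0208), np.float64(-0.0078), 0, 0, 0, 0.25], [np.float64(0.0281), np.float64(-0.0092), 0, 0, 0, 0.3333],
```

carry_out --increments '[[[0.0053,-0.0026,0,0,0,0.0667],[0.0108,-0.0048,0,0,0,0.1333],[0.0165,-0.0067,0,0,0,0.2],[0.0222,-0.0081,0,0,0,0.2667]]]'

```text
clock: 4.83
eef_pos: [544.5, -17.7, 112.8]
tcp_rot: [3.139, 0.001, 1.412]
contact_force: [3.5, -6.5, -0.7]
opening: 0.0
```

carry_out --increments '[[[0.0053,-0.0026,0,0,0,0.0667],[0.0108,-0.0048,0,0,0,0.1333],[0.0165,-0.0067,0,0,0,0.2],[0.0222,-0.0081,0,0,0,0.2667]]]'

```text
clock: 5.17
eef_pos: [542.0, -8.4, 112.5]
tcp_rot: [3.14, 0.001, 1.133]
contact_force: [1.2, -6.7, -0.4]
opening: -0.003
```

Run:
```python
from h import *
s=sense();print(s['tcp_rot'],s['contact_force'],rel((576.7,-7.7)))
```

```text
[3.14025893e+00 8.83173006e-04 1.13307423e+00] [ 1.23550541 -6.72144197 -0.36116202] (np.float64(15.377821848778503), np.float64(31.15417996783329))
```

carry_out --increments '[[[0.0053,-0.0026,0,0,0,0.0667],[0.0108,-0.0048,0,0,0,0.1333],[0.0165,-0.0067,0,0,0,0.2],[0.0222,-0.0081,0,0,0,0.2667]]]'

```text
clock: 5.5
eef_pos: [540.9, -0.8, 112.0]
tcp_rot: [3.141, 0.006, 0.856]
contact_force: [-6.0, -27.3, 3.4]
opening: -0.002
```

carry_out --increments '[[[0,0,0,0,0,0],[0,0,0,0,0,0]]]'

```text
clock: 5.67
eef_pos: [540.8, -1.2, 112.0]
tcp_rot: [3.141, 0.006, 0.858]
contact_force: [-4.1, -21.4, 3.0]
opening: -0.004
```

Run:
```python
from h import *
s=sense();print(s['eef_pos'],s['tcp_rot'],s['contact_force'],rel((576.7,-7.7)))
f=optics.grab_frame('wrist'); save('w3',f)
s=sense();print(s['eef_pos'],s['contact_force'])
```

```text
[540.75889129  -1.21737466 112.03074405] [3.14105941 0.00595202 0.8582457 ] [ -4.12512321 -21.42158659   3.02316281] (np.float64(18.591690888416235), np.float64(31.4346426183513))
[540.71323253  -1.24141625 112.00412532] [ -4.24179478 -21.64321861   2.90320802]
```

View pics/w3.png

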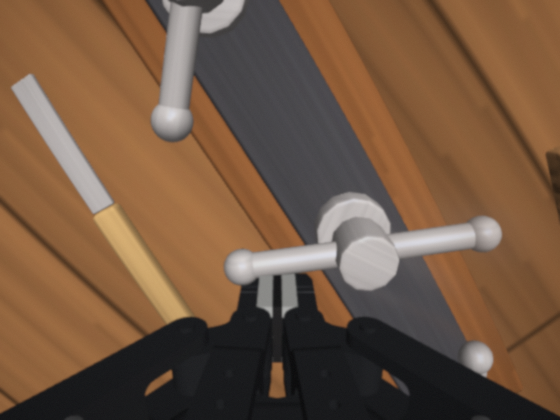

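carry_out --increments '[[[0.003,0,0,0,0,0],[0.004,0,0,0,0,0],[0.004,0,0,0,0,0]]]'

```text
clock: 5.97
eef_pos: [541.0, -0.8, 111.9]
tcp_rot: [-3.141, 0.008, 0.859]
contact_force: [-7.6, -26.9, 5.9]
opening: -0.0
```

The middle screw is on its stop: the force rose from 7 to 28 N with under 0.5 mm of movement. The picture shows its bar from (240,267) to (485,233) px. Backing off and lifting.

carry_out --increments '[[[-0.025,0,0,0,0,0],[-0.05,0,-0.01,0,0,0],[-0.05,0,-0.08,0,0,0],[-0.05,0,-0.14,0,0,0],[-0.05,0,-0.14,0,0,0]]]'

```text
clock: 6.38
eef_pos: [532.3, -12.2, 172.3]
tcp_rot: [3.137, -0.004, 0.856]
contact_force: [1.2, 0.3, 0.4]
opening: 0.001
```

Run:
```python
from h import *
s=sense();print(s['eef_pos'],s['tcp_rot'],s['contact_force'])
c=[*s['eef_pos'],s['tcp_rot'][2]]; e=np.array([587,60.5,165,np.radians(128)]); c0=np.array(c)
for i in (1,2,3):
    t=c0+(e-c0)*i/3; rows_to(c,t,4); c=list(t)
```

```text
[532.30470811 -12.23377638 172.26429011] [ 3.13745355 -0.00403065  0.85581144] [1.19036341 0.34177777 0.40267344]
dist/row 7.607811725271758 deg/row -6.580468017197752
[0.0189, -0.0013, 0.0015, 0.0, 0.0, -0.1097]
[0.0378, -0.0027, 0.003, 0.0, 0.0, -0.2193]
[0.0567, -0.004, 0.0045, 0.0, 0.0, -0.329]
[0.0757, -0.0053, 0.0061, 0.0, 0.0, -0.4387]
dist/row 7.607811725271744 deg/row -6.58046801719775
[0.0175, 0.0072, 0.0015, 0.0, 0.0, -0.1097]
[0.0351, 0.0144, 0.003, 0.0, 0.0, -0.2193]
[0.0526, 0.0216, 0.0045, 0.0, 0.0, -0.329]
[0.0702, 0.0288, 0.0061, 0.0, 0.0, -0.4387]
dist/row 7.60781172527176 deg/row -6.580468017197752
[0.0125, 0.0142, 0.0015, 0.0, 0.0, -0.1097]
[0.0251, 0.0285, 0.003, 0.0, 0.0, -0.2193]
[0.0376, 0.0427, 0.0045, 0.0, 0.0, -0.329]
[0.0501, 0.0569, 0.0061, 0.0, 0.0, -0.4387]
```

carry_out --increments '[[[0.019,-0.0013,0.0015,0,0,-0.11],[0.038,-0.0027,0.003,0,0,-0.22],[0.057,-0.004,0.0045,0,0,-0.33],[0.0757,-0.0053,0.006,0,0,-0.4387]]]'

```text
clock: 6.72
eef_pos: [548.3, 12.5, 165.6]
tcp_rot: [-3.141, -0.0, 1.321]
contact_force: [-0.0, -0.1, -0.1]
opening: -0.004
```

carry_out --increments '[[[0.0175,0.0072,0.0015,0,0,-0.11],[0.035,0.0144,0.003,0,0,-0.22],[0.0526,0.0216,0.0045,0,0,-0.33],[0.07,0.0288,0.006,0,0,-0.4387]]]'

```text
clock: 7.05
eef_pos: [566.6, 36.7, 163.0]
tcp_rot: [-3.141, -0.001, 1.781]
contact_force: [-1.0, -0.9, 1.4]
opening: 0.002
```

carry_out --increments '[[[0.0125,0.0142,0.0015,0,0,-0.11],[0.025,0.0285,0.003,0,0,-0.22],[0.0376,0.0427,0.0045,0,0,-0.33],[0.05,0.057,0.006,0,0,-0.4387]]]'

```text
clock: 7.38
eef_pos: [584.9, 60.9, 160.6]
tcp_rot: [-3.141, -0.001, 2.24]
contact_force: [0.0, -1.0, 0.4]
opening: -0.005
```

Run:
```python
from h import *
f=optics.grab_frame('wrist'); save('w4',f)
s=sense();print(s['eef_pos'],s['tcp_rot'],s['qpos'],s['contact_force'],rel((594,100.3)))
```

```text
[585.74409882  61.74008279 160.57614391] [ 3.14087005e+00 -5.47948028e-04  2.24805329e+00] [ 1.02005628e-01  4.00562601e-01  1.79305188e+00  1.05028288e-03
  9.47670232e-01 -5.75863929e-01] [0.58698418 0.42541726 0.282648  ] (np.float64(24.875910468015707), np.float64(30.597650201273048))
```

View pics/w4.png

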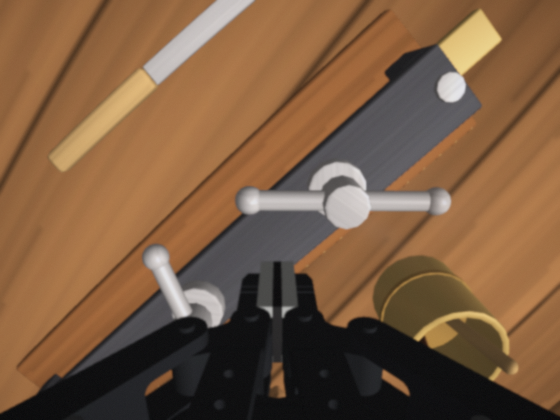

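Wrist view: bar A lies straight across at pixels (248–440, 201), and the finger is ahead of nothing else. Descending and beginning the turn.

carry_out --increments '[[[0,0,0.04,0,0,0],[0,0,0.08,0,0,0],[0,0,0.118,0,0,0],[0.01,0,0.118,0,0,0],[0.021,0,0.118,0,0,0]]]'

```text
clock: 7.85
eef_pos: [579.0, 67.0, 112.8]
tcp_rot: [-3.14, -0.001, 2.231]
contact_force: [0.3, 0.7, 0.6]
opening: -0.007
```

carry_out --increments '[[[0.0085,-0.0037,0,0,0,0.1],[0.0172,-0.0066,0,0,0,0.2],[0.0263,-0.0085,0,0,0,0.3],[0.0355,-0.0095,0,0,0,0.4],[0.0447,-0.0094,0,0,0,0.5]]]'

```text
clock: 8.27
eef_pos: [565.8, 78.4, 114.2]
tcp_rot: [3.141, 0.001, 1.704]
contact_force: [0.4, -5.2, -3.4]
opening: 0.003
```

Run:
```python
from h import *
s=sense();print(s['eef_pos'],s['tcp_rot'],s['qpos'],s['contact_force'],rel((594,100.3)))
```

```text
[565.83838768  78.42398548 114.23633164] [3.14119374e+00 9.97473847e-04 1.70396194e+00] [ 1.35655190e-01  4.39516183e-01  1.86110988e+00 -1.34017714e-03
  8.40570605e-01  3.38312783e-03] [ 0.42513617 -5.20875691 -3.41236029] (np.float64(17.943251830802005), np.float64(30.816815759150334))
```

Contact at 5 N. Continuing with 60° more, staying below the 1.6 rad minimum.

carry_out --increments '[[[0.0085,-0.0037,0,0,0,0.1],[0.0172,-0.0066,0,0,0,0.2],[0.0263,-0.0085,0,0,0,0.3],[0.0355,-0.0095,0,0,0,0.4],[0.0447,-0.0094,0,0,0,0.5]]]'

```text
clock: 8.68
eef_pos: [558.5, 95.6, 113.8]
tcp_rot: [-3.14, 0.002, 1.18]
contact_force: [-2.9, -4.4, -3.4]
opening: 0.001
```

carry_out --increments '[[[0.0085,-0.0037,0,0,0,0.1],[0.0172,-0.0066,0,0,0,0.2],[0.0263,-0.0085,0,0,0,0.3],[0.0355,-0.0095,0,0,0,0.4],[0.0447,-0.0094,0,0,0,0.5]]]'

```text
clock: 9.1
eef_pos: [560.9, 113.9, 113.5]
tcp_rot: [-3.14, 0.004, 0.657]
contact_force: [-4.6, -1.5, -3.1]
opening: -0.001
```

Run:
```python
from h import *
s=sense();print(s['eef_pos'],s['tcp_rot'],s['contact_force'],rel((594,100.3)))
```

```text
[560.88029632 113.86004986 113.51597321] [-3.13987549  0.00365062  0.6565305 ] [-4.59874458 -1.48591056 -3.07592594] (np.float64(17.957924966164434), np.float64(30.956463868926605))
```

carry_out --increments '[[[0.0053,-0.0026,0,0,0,0.0667],[0.0108,-0.0048,0,0,0,0.1333],[0.0165,-0.0067,0,0,0,0.2],[0.0222,-0.0081,0,0,0,0.2667]]]'

```text
clock: 9.43
eef_pos: [565.9, 122.1, 113.5]
tcp_rot: [-3.141, 0.004, 0.379]
contact_force: [-5.0, 0.3, -2.3]
opening: 0.001
```

carry_out --increments '[[[0.0053,-0.0026,0,0,0,0.0667],[0.0108,-0.0048,0,0,0,0.1333],[0.0165,-0.0067,0,0,0,0.2],[0.0222,-0.0081,0,0,0,0.2667]]]'

```text
clock: 9.77
eef_pos: [573.1, 128.7, 113.6]
tcp_rot: [-3.141, 0.004, 0.099]
contact_force: [-5.7, 1.7, -2.4]
opening: 0.002
```

carry_out --increments '[[[0.0053,-0.0026,0,0,0,0.0667],[0.0108,-0.0048,0,0,0,0.1333],[0.0165,-0.0067,0,0,0,0.2],[0.0222,-0.0081,0,0,0,0.2667]]]'

```text
clock: 10.1
eef_pos: [581.8, 133.0, 113.6]
tcp_rot: [3.141, 0.003, -0.18]
contact_force: [-5.3, 3.1, -2.1]
opening: -0.003
```

carry_out --increments '[[[0.0053,-0.0026,0,0,0,0.0667],[0.0108,-0.0048,0,0,0,0.1333],[0.0165,-0.0067,0,0,0,0.2],[0.0222,-0.0081,0,0,0,0.2667]]]'

```text
clock: 10.43
eef_pos: [589.4, 135.3, 113.3]
tcp_rot: [3.14, 0.007, -0.46]
contact_force: [-15.5, 10.3, 2.4]
opening: 0.003
```

carry_out --increments '[[[0.002,0,0,0,0,0],[0.005,0,0,0,0,0],[0.005,0,0,0,0,0]]]'

```text
clock: 10.68
eef_pos: [589.6, 135.1, 113.2]
tcp_rot: [3.139, 0.01, -0.457]
contact_force: [-17.0, 11.6, 3.9]
opening: -0.004
```

Run:
```python
from h import *
f=optics.grab_frame('wrist'); save('w5',f)
s=sense();print(s['eef_pos'],s['tcp_rot'],s['qpos'],s['contact_force'],rel((594,100.3)))
```

```text
[589.62503124 135.16250963 113.23610042] [ 3.13904208  0.00971556 -0.45627782] [0.22068919 0.487647   1.77957484 0.00530137 0.88354857 2.24436889] [-16.16074501  11.49856232   4.22772068] (np.float64(19.28816638633602), np.float64(29.36837699114634))
```

View pics/w5.png

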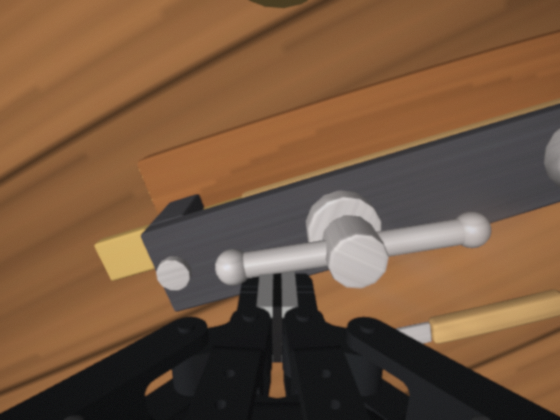

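carry_out --increments '[[[0.003,0,0,0,0,0],[0.006,0,0,0,0,0],[0.006,0,0,0,0,0]]]'

```text
clock: 10.98
eef_pos: [590.2, 134.9, 113.1]
tcp_rot: [3.139, 0.013, -0.457]
contact_force: [-23.1, 16.6, 8.3]
opening: 0.001
```

A is home: 29 N, with only 0.6 mm of give. Backing off.

carry_out --increments '[[[-0.03,0,0,0,0,0],[-0.055,0,0,0,0,0],[-0.055,0,-0.07,0,0,0],[-0.055,0,-0.14,0,0,0],[-0.055,0,-0.14,0,0,0]]]'

```text
clock: 11.4
eef_pos: [580.0, 142.9, 175.3]
tcp_rot: [-3.136, -0.007, -0.455]
contact_force: [1.0, -0.1, 0.8]
opening: -0.001
```

Run:
```python
from h import *
s=sense();print(s['eef_pos'],s['tcp_rot'],s['contact_force'])
c=[*s['eef_pos'],s['tcp_rot'][2]]; e=np.array([566.5,-155.5,165,np.radians(148)]); c0=np.array(c)
for i in range(1,6):
    t=c0+(e-c0)*i/5; t[2]=c0[2] if i<5 else 165; rows_to(c,t,5); c=list(t)
```

```text
[579.9842983  142.86819171 175.30793171] [-3.13607839 -0.00689776 -0.45493917] [ 0.99565004 -0.11352417  0.82382163]
dist/row 11.946909499791051 deg/row -6.962643782914502
[0.0119, 0.0274, 0.0, 0.0, 0.0, -0.116]
[0.0238, 0.0548, 0.0, 0.0, 0.0, -0.2321]
[0.0357, 0.0822, 0.0, 0.0, 0.0, -0.3481]
[0.0476, 0.1096, 0.0, 0.0, 0.0, -0.4642]
[0.0595, 0.137, 0.0, 0.0, 0.0, -0.5802]
dist/row 11.94690949979105 deg/row -6.962643782914502
[-0.0059, 0.0293, 0.0, 0.0, 0.0, -0.116]
[-0.0117, 0.0586, 0.0, 0.0, 0.0, -0.2321]
[-0.0176, 0.0879, 0.0, 0.0, 0.0, -0.3481]
[-0.0235, 0.1171, 0.0, 0.0, 0.0, -0.4642]
[-0.0294, 0.1464, 0.0, 0.0, 0.0, -0.5802]
dist/row 11.946909499791044 deg/row -6.962643782914503
[-0.0215, 0.0207, 0.0, 0.0, 0.0, -0.116]
[-0.0431, 0.0414, 0.0, 0.0, 0.0, -0.2321]
[-0.0646, 0.0621, 0.0, 0.0, 0.0, -0.3481]
[-0.0862, 0.0828, 0.0, 0.0, 0.0, -0.4642]
[-0.1077, 0.1035, 0.0, 0.0, 0.0, -0.5802]
dist/row 11.946909499791051 deg/row -6.9626437829145
[-0.0295, 0.0047, 0.0, 0.0, 0.0, -0.116]
[-0.059, 0.0094, 0.0, 0.0, 0.0, -0.2321]
[-0.0885, 0.0141, 0.0, 0.0, 0.0, -0.3481]
[-0.118, 0.0188, 0.0, 0.0, 0.0, -0.4642]
[-0.1475, 0.0235, 0.0, 0.0, 0.0, -0.5802]
dist/row 12.12348072316661 deg/row -6.9626437829145
[-0.0269, -0.013, 0.0052, 0.0, 0.0, -0.116]
[-0.0538, -0.026, 0.0103, 0.0, 0.0, -0.2321]
[-0.0807, -0.039, 0.0155, 0.0, 0.0, -0.3481]
[-0.1076, -0.0519, 0.0206, 0.0, 0.0, -0.4642]
[-0.1345, -0.0649, 0.0258, 0.0, 0.0, -0.5802]
```

carry_out --increments '[[[0.012,0.0274,0,0,0,-0.116],[0.024,0.0548,0,0,0,-0.232],[0.0357,0.0822,0,0,0,-0.348],[0.0476,0.1096,0,0,0,-0.464],[0.0595,0.137,0,0,0,-0.58]]]'

```text
clock: 11.82
eef_pos: [574.7, 81.7, 170.1]
tcp_rot: [3.141, -0.002, 0.158]
contact_force: [-0.2, 0.2, 0.0]
opening: 0.004
```

carry_out --increments '[[[-0.006,0.0293,0,0,0,-0.116],[-0.0117,0.0586,0,0,0,-0.232],[-0.0176,0.088,0,0,0,-0.348],[-0.0235,0.117,0,0,0,-0.464],[-0.0294,0.1464,0,0,0,-0.58]]]'

```text
clock: 12.23
eef_pos: [572.0, 22.0, 170.1]
tcp_rot: [3.14, -0.001, 0.765]
contact_force: [-0.1, -0.2, 0.1]
opening: -0.001
```

carry_out --increments '[[[-0.0215,0.0207,0,0,0,-0.116],[-0.043,0.0414,0,0,0,-0.232],[-0.0646,0.062,0,0,0,-0.348],[-0.086,0.083,0,0,0,-0.464],[-0.1077,0.1035,0,0,0,-0.58]]]'

```text
clock: 12.65
eef_pos: [569.3, -37.8, 170.1]
tcp_rot: [3.14, -0.0, 1.373]
contact_force: [-0.5, 0.2, 0.7]
opening: -0.001
```

carry_out --increments '[[[-0.0295,0.0047,0,0,0,-0.116],[-0.059,0.0094,0,0,0,-0.232],[-0.0885,0.014,0,0,0,-0.348],[-0.118,0.0188,0,0,0,-0.464],[-0.1475,0.0235,0,0,0,-0.58]]]'

```text
clock: 13.07
eef_pos: [566.6, -97.4, 170.1]
tcp_rot: [3.14, 0.001, 1.98]
contact_force: [-0.4, 0.4, -0.0]
opening: 0.004
```

carry_out --increments '[[[-0.027,-0.013,0.005,0,0,-0.116],[-0.054,-0.026,0.01,0,0,-0.232],[-0.081,-0.039,0.0155,0,0,-0.348],[-0.1076,-0.052,0.0206,0,0,-0.464],[-0.1345,-0.065,0.0258,0,0,-0.58]]]'

```text
clock: 13.48
eef_pos: [563.8, -157.1, 159.7]
tcp_rot: [3.141, 0.002, 2.588]
contact_force: [0.7, -0.2, 0.7]
opening: -0.002
```

Run:
```python
from h import *
f=optics.grab_frame('wrist'); save('w6',f)
s=sense();print(s['eef_pos'],s['tcp_rot'],s['qpos'],s['contact_force'],rel((559.5,-115.8)))
```

```text
[ 563.65837279 -158.87942606  159.3542444 ] [-3.14106647e+00  1.91436439e-03  2.59731332e+00] [-2.76749970e-01  3.96858867e-01  1.80232089e+00 -1.25440504e-03
  9.40706106e-01 -1.30252820e+00] [ 0.16416002 -1.27957663 -1.64898917] (np.float64(25.86409067326463), np.float64(34.701265499567405))
```

View pics/w6.png

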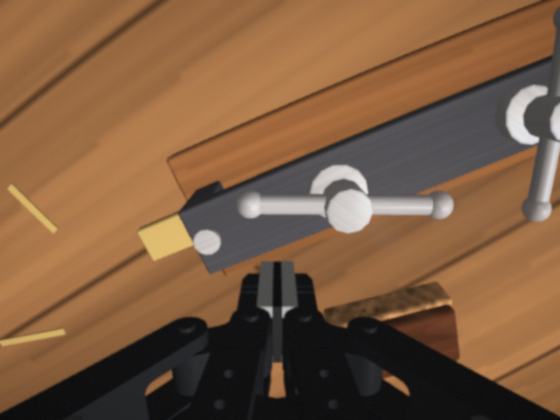

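Bar C lies straight across at pixels (250–440, 205). I'll shift 4 mm along y, descend and push.

carry_out --increments '[[[0,0.01,0.04,0,0,0],[0,0.01,0.08,0,0,0],[0,0.01,0.115,0,0,0],[0.011,0.01,0.115,0,0,0],[0.022,0.01,0.115,0,0,0]]]'

```text
clock: 13.95
eef_pos: [558.0, -148.2, 113.0]
tcp_rot: [-3.141, 0.0, 2.58]
contact_force: [3.7, -3.3, -2.7]
opening: 0.0
```

carry_out --increments '[[[0.0085,-0.0037,0,0,0,0.1],[0.0172,-0.0066,0,0,0,0.2],[0.0263,-0.0085,0,0,0,0.3],[0.0355,-0.0095,0,0,0,0.4],[0.0447,-0.0094,0,0,0,0.5]]]'

```text
clock: 14.37
eef_pos: [542.2, -142.7, 114.6]
tcp_rot: [3.139, 0.003, 2.052]
contact_force: [2.7, -3.5, -3.3]
opening: -0.004
```

Run:
```python
from h import *
s=sense();print(s['eef_pos'],s['tcp_rot'],s['contact_force'],rel((559.5,-115.8)))
```

```text
[ 542.22264161 -142.67757235  114.57691987] [3.13895627 0.00329713 2.05174309] [ 2.70206244 -3.54770879 -3.32494551] (np.float64(15.835678899408322), np.float64(27.75143747312636))
```

carry_out --increments '[[[0.0085,-0.0037,0,0,0,0.1],[0.0172,-0.0066,0,0,0,0.2],[0.0263,-0.0085,0,0,0,0.3],[0.0355,-0.0095,0,0,0,0.4],[0.0447,-0.0094,0,0,0,0.5]]]'

```text
clock: 14.78
eef_pos: [530.4, -128.6, 114.6]
tcp_rot: [3.138, 0.002, 1.528]
contact_force: [1.6, -4.8, -2.1]
opening: 0.001
```

carry_out --increments '[[[0.0085,-0.0037,0,0,0,0.1],[0.0172,-0.0066,0,0,0,0.2],[0.0263,-0.0085,0,0,0,0.3],[0.0355,-0.0095,0,0,0,0.4],[0.0447,-0.0094,0,0,0,0.5]]]'

```text
clock: 15.2
eef_pos: [526.9, -110.5, 114.6]
tcp_rot: [3.138, -0.0, 1.005]
contact_force: [0.9, -5.0, -0.1]
opening: -0.001
```

Run:
```python
from h import *
s=sense();print(s['eef_pos'],s['tcp_rot'],s['contact_force'],rel((559.5,-115.8)))
```

```text
[ 526.9378922  -110.54570717  114.60653779] [ 3.13845090e+00 -9.05418797e-05  1.00473453e+00] [ 0.92147495 -5.01797608 -0.09162923] (np.float64(13.02873256807479), np.float64(30.300999741131065))
```

carry_out --increments '[[[0.0053,-0.0026,0,0,0,0.0667],[0.0108,-0.0048,0,0,0,0.1333],[0.0165,-0.0067,0,0,0,0.2],[0.0222,-0.0081,0,0,0,0.2667]]]'

```text
clock: 15.53
eef_pos: [528.5, -101.2, 114.5]
tcp_rot: [3.139, -0.001, 0.727]
contact_force: [-0.3, -4.4, -0.2]
opening: 0.001
```

carry_out --increments '[[[0.0053,-0.0026,0,0,0,0.0667],[0.0108,-0.0048,0,0,0,0.1333],[0.0165,-0.0067,0,0,0,0.2],[0.0222,-0.0081,0,0,0,0.2667]]]'

```text
clock: 15.87
eef_pos: [532.7, -92.7, 114.4]
tcp_rot: [3.14, -0.001, 0.448]
contact_force: [-2.1, -3.4, 0.5]
opening: -0.001
```

carry_out --increments '[[[0.0053,-0.0026,0,0,0,0.0667],[0.0108,-0.0048,0,0,0,0.1333],[0.0165,-0.0067,0,0,0,0.2],[0.0222,-0.0081,0,0,0,0.2667]]]'

```text
clock: 16.2
eef_pos: [539.0, -85.8, 114.2]
tcp_rot: [3.141, -0.0, 0.168]
contact_force: [-2.1, -3.0, -0.4]
opening: -0.002
```

Run:
```python
from h import *
s=sense();print(s['eef_pos'],s['tcp_rot'],s['qpos'],s['contact_force'],rel((559.5,-115.8)))
f=optics.grab_frame('wrist'); save('w7',f)
```

```text
[538.95230878 -85.75843992 114.22988787] [ 3.14081346e+00 -3.41583301e-04  1.68497320e-01] [-1.60177755e-01  4.07097934e-01  1.91682322e+00 -8.60194463e-04
  8.17096871e-01  1.24270987e+00] [-2.08785021 -2.98529918 -0.35539676] (np.float64(15.218688481480944), np.float64(33.061979179415914))
```

View pics/w7.png

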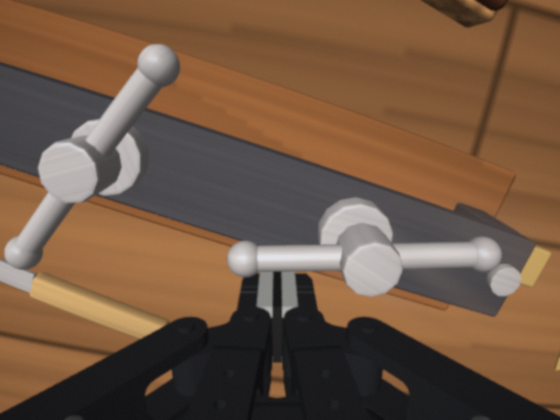

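carry_out --increments '[[[0.0053,-0.001,0,0,0,0.0667],[0.0108,-0.002,0,0,0,0.1333],[0.0165,-0.0025,0,0,0,0.2],[0.0222,-0.003,0,0,0,0.2667]]]'

```text
clock: 16.58
eef_pos: [547.1, -82.4, 113.8]
tcp_rot: [-3.141, 0.001, -0.109]
contact_force: [-4.0, 1.9, -0.4]
opening: 0.003
```

carry_out --increments '[[[0.0053,-0.0026,0,0,0,0.0667],[0.0108,-0.0048,0,0,0,0.1333],[0.0165,-0.0067,0,0,0,0.2],[0.0222,-0.0081,0,0,0,0.2667]]]'

```text
clock: 16.92
eef_pos: [556.4, -79.9, 113.8]
tcp_rot: [-3.141, 0.001, -0.388]
contact_force: [-2.1, 4.0, -0.3]
opening: -0.002
```

carry_out --increments '[[[0.0053,-0.0026,0,0,0,0.0667],[0.0108,-0.0048,0,0,0,0.1333],[0.0165,-0.0067,0,0,0,0.2],[0.0222,-0.0081,0,0,0,0.2667]]]'

```text
clock: 17.25
eef_pos: [566.0, -80.2, 113.8]
tcp_rot: [-3.141, 0.001, -0.667]
contact_force: [-1.5, 2.9, -1.6]
opening: 0.002
```

Run:
```python
from h import *
s=sense();print(s['eef_pos'],s['tcp_rot'],s['qpos'][5],s['contact_force'],rel((559.5,-115.8)))
```

```text
[565.97331092 -80.24453645 113.75120873] [-3.14105661e+00  7.25439032e-04 -6.67481677e-01] 2.0936075008976904 [-1.46972904  2.87418248 -1.59101296] (np.float64(16.925162709149674), np.float64(31.93170226898064))
```

carry_out --increments '[[[0.0053,-0.0026,0,0,0,0.0667],[0.0108,-0.0048,0,0,0,0.1333],[0.0165,-0.0067,0,0,0,0.2],[0.0222,-0.0081,0,0,0,0.2667]]]'

```text
clock: 17.58
eef_pos: [575.2, -83.2, 113.8]
tcp_rot: [-3.141, 0.001, -0.947]
contact_force: [-0.6, 3.5, -1.6]
opening: -0.0
```

carry_out --increments '[[[0.0053,-0.0026,0,0,0,0.0667],[0.0108,-0.0048,0,0,0,0.1333],[0.0165,-0.0067,0,0,0,0.2],[0.0222,-0.0081,0,0,0,0.2667]]]'

```text
clock: 17.92
eef_pos: [583.3, -88.5, 113.9]
tcp_rot: [-3.141, 0.001, -1.226]
contact_force: [-0.6, 3.3, -2.3]
opening: 0.001
```

Run:
```python
from h import *
s=sense();print(s['eef_pos'],s['tcp_rot'],s['qpos'][5],s['contact_force'],rel((559.5,-115.8)))
f=optics.grab_frame('wrist'); save('w8',f)
```

```text
[583.27722083 -88.50681478 113.87175688] [-3.14061978e+00  5.59134724e-04 -1.22612743e+00] 2.6424426058706127 [-0.55848106  3.31112681 -2.26164361] (np.float64(17.654033743325304), np.float64(31.600779780376406))
```

View pics/w8.png

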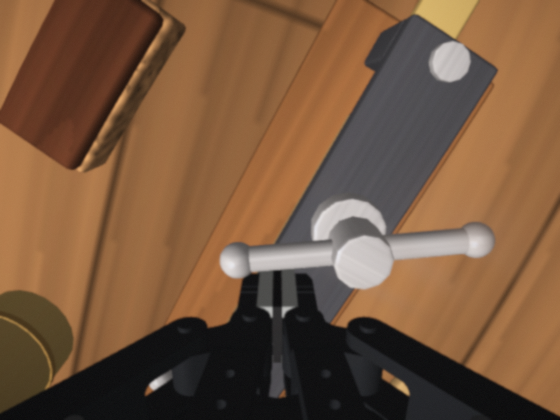

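carry_out --increments '[[[0.0053,-0.0026,0,0,0,0.0667],[0.0108,-0.0048,0,0,0,0.1333],[0.0165,-0.0067,0,0,0,0.2],[0.0222,-0.0081,0,0,0,0.2667]]]'

```text
clock: 18.3
eef_pos: [587.5, -90.8, 113.5]
tcp_rot: [3.138, 0.009, -1.506]
contact_force: [-5.8, 42.3, 8.5]
opening: -0.001
```

Run:
```python
from h import *
s=sense();print(s['eef_pos'],s['tcp_rot'],s['qpos'][5],s['contact_force'],rel((559.5,-115.8)))
```

```text
[587.47378978 -90.78564963 113.48208081] [ 3.13843243  0.00936716 -1.50598223] 2.9092206219503494 [-5.84024524 42.27712976  8.50424494] (np.float64(23.150000943386726), np.float64(29.53520095322782))
```

C went from 4 N to 42 N within 5 mm, about 3.9 rad after the start, so it is at its stop. Backing off right away.

carry_out --increments '[[[-0.015,0,0,0,0,0],[-0.04,0,0,0,0,0],[-0.065,0,0,0,0,0],[-0.065,0,-0.08,0,0,0],[-0.065,0,-0.16,0,0,0]]]'

```text
clock: 18.72
eef_pos: [586.4, -69.7, 176.7]
tcp_rot: [3.139, 0.0, -1.5]
contact_force: [0.5, 0.0, -0.2]
opening: -0.002
```

carry_out --increments '[[[-0.05,0,-0.05,0,0,-0.1],[-0.1,0,-0.1,0,0,-0.2],[-0.15,0,-0.15,0,0,-0.3],[-0.2,0,-0.2,0,0,-0.4],[-0.2,0,-0.2,0,0,-0.4]]]'

```text
clock: 19.13
eef_pos: [584.0, 12.1, 261.9]
tcp_rot: [-3.134, -0.003, -1.075]
contact_force: [0.5, 0.2, 0.6]
opening: -0.003
```

Run:
```python
from h import *
print(sense()['eef_pos'],sense()['contact_force'],sense()['qpos'])
for c in ['side','scene','wrist']:
    f=optics.grab_frame(c); save('e_'+c,f); w=world(f); m=f['range_z']>0; q=w[m]
    off={'scene':(2,1.2),'side':(-2,-.8),'wrist':(-.7,-.5)}[c]; q=q-[*off,0]
    for nm,cx,cy in [('A',594.3,100.8),('M',576.7,-7.5),('C',559.4,-116)]:
        d=q[:,:2]-[cx,cy]; rr=np.hypot(*d.T); z=q[:,2]
        hub=q[(rr<8)&(z>108)&(z<125)]
        k=(rr>38)&(rr<54)&(z>97)&(z<122); a=np.arctan2(d[k,1],d[k,0])
        print(c,nm,'hubtop',np.median(hub[:,2]).round(1) if len(hub) else None,len(hub),'axis',np.degrees(.5*np.angle(np.exp(2j*a).mean())).round(1) if k.any() else None,k.sum())
    for n in ['pot','knife','sander']:
        print(n,[(np.round(x['point'],0).tolist(),round(x['confidence'],2)) for x in nets.tip_of(n,c)][:2])
```

```text
[584.04350513  12.08431491 261.86105964] [0.50961718 0.22059534 0.59243691] [1.76411432e-02 2.77935751e-01 1.71936573e+00 9.61629830e-04
 1.13656659e+00 2.66282388e+00]
side A hubtop 113.9 44 axis 73.5 81
side M hubtop 113.7 56 axis -32.4 119
side C hubtop 113.6 74 axis 23.3 140
pot [([730.0, 66.0, -0.0], 0.57)]
knife [([464.0, 75.0, 4.0], 0.56)]
sander [([707.0, -133.0, -1.0], 0.75)]
scene A hubtop 113.6 64 axis 73.3 133
scene M hubtop 113.4 44 axis -32.4 117
scene C hubtop 113.4 39 axis 23.5 85
pot [([730.0, 59.0, 1.0], 0.82)]
knife [([462.0, 78.0, 1.0], 0.9)]
sander [([708.0, -139.0, 2.0], 0.56)]
wrist A hubtop 113.8 275 axis 73.2 371
wrist M hubtop 114.0 385 axis -32.3 598
wrist C hubtop 114.2 479 axis 23.5 709
pot [([727.0, 63.0, 3.0], 0.75)]
knife [([463.0, 72.0, 4.0], 0.92)]
sander [([577.0, -7.0, 0.0], 0.32)]
```

View pics/e_side.png

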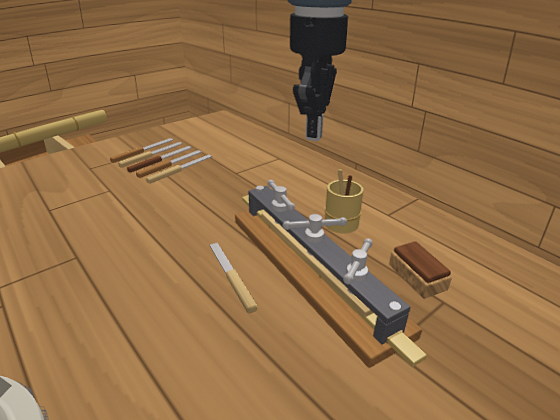

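View pics/e_scene.png

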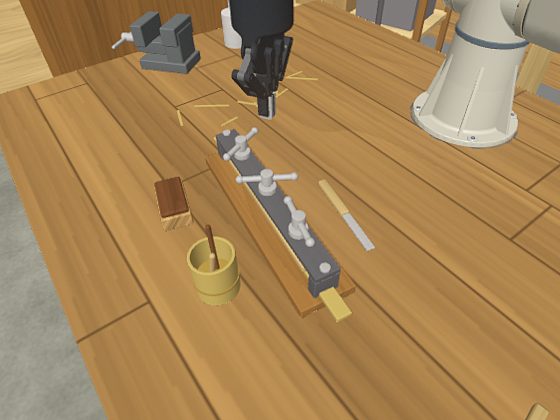

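All three hub tops read 113.4–114.2 mm, against 114 expected at the stops. The bystanders are where they started and the gripper is clear, so I'm handing in.

```bash
python3 -c "
from rig import r; print(r.sign_off())"
```

```text
the job is handed in; nothing more can be done
None
```

I turned all three screws clockwise to their stops with the shut fingers, the middle one first, then the +y one, then the −y one. I handed the job in at about 19 s on the robot's clock.

| Screw | Turned (rad) | Drag while turning (N) | Force at the stop (N) | Hub top after, three cameras (mm) |
|---|---|---|---|---|
| Middle | about 2.3 | 5–8 | 28 | 113.4–114.0 |
| +y | about 2.5 | 5–7 | 29 | 113.6–113.9 |
| −y | about 3.7 | 3–6 | 42 | 113.4–114.2 |

- **Stops:** The expected hub-top height at the stop is 114 mm. For the first two screws I pushed again at the stop, and the bar gave 0.6 mm or less.
- **Harder push on −y:** The 42 N there is above the 15 to 25 N you call plenty. It was the shut fingertips on the bar; I backed off without pushing again.
- **Bystanders:** The pot, knife and sander are within about 4 mm of their first readings in the scene and side cameras. The wrist camera's network gave one wrong, low-confidence sander position on the press; the pictures show the sander in its place.
- **At hand-in:** The gripper was clear of everything, with about 0 N on the wrist.

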